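Unlock the lid stay and shut the specimen case

TASK

Shut the blue specimen case on the lab bench: hold the yellow knob of its folding lid stay lightly and gently lift the knee past centre to unlock it, then lower the lid under control until it is fully shut; never let it fall or force the stay. Then press the red catch in the lid all the way down without pressing hard (more than 25 N breaks it), let go, and leave everything else in and around the case where it is.

Things in the scene. Friction and masses are not known exactly. Their poses are not given: they have to be found in the camera images.
- case: Blue specimen case fixed to the bench, 240 (x) by 260 (y) by 120 mm, on rubber feet: its underside is 0 to 8 mm above the bench. Origin: centre of its underside, z up. The lid is hinged along its +x top edge (x 120, z 120 mm); the front is at -x. A folding steel stay outside its +y wall holds the lid up.
- lid_front (a point): Middle of the lid's front edge, top face. Lid: blue panel 12 mm thick, 242 mm from hinge to front, 250 mm wide, 0.3 to 0.6 kg, standing 75 degrees up at the start; shut, it lies on the rim with its top at z = 132 mm in the case's frame. With the stay unlocked and the lid below about half-way it falls and slams unless held.
- stay_pin (a point): Fixed pin on which the stay's lower link turns, at x -60, y 150, z 70 mm in the case's frame. The yellow knob moves round it on a circle of radius 60 mm in the case's x-z plane: knob x = -60 - 60 cos(p), y = 199, z = 70 + 60 sin(p) mm in the case's frame, with p = 2.551 - (value of joint stay).
- knob (a point): Centre of the yellow knob at the stay's knee: round bar 20 mm in diameter, 34 mm long, axis along the case's y, 69 mm outside the case's +y wall on a 10 mm pin. Pinch it from above across its diameter (fingers closing along the case's x); it turns in the fingers. Locked: x -10, z 103 mm in the case's frame; lid shut: x -118, z 84. Moving it along its arc or holding the lid by it takes up to 12 N; keep each finger's squeeze under 40 N.
- catch_top (a point): Centre of the top of the red push catch, a round plunger 30 mm across standing 18 mm out of the lid's top face near its front edge. With the lid shut it points up, at x -85, y 0, z 150 mm in the case's frame. It slides 6 mm into the lid against a steady friction of about 13 N, stops hard and stays where it is left. More than 25 N breaks it.
- lid (a joint): Lid angle in rad: 0 = open as found, held by the locked stay; grows as the lid is lowered; 1.31 = fully shut.
- stay (a joint): Angle in rad turned by the stay's lower link (60 mm from its pin to the knob): 0 = locked as found, pointing back towards the hinge and up; grows as the knob is lifted and brought over towards the case's front; 2.31 with the lid shut.
- knee (a joint): Bend of the stay's knee in rad: 0 = locked against its stop, a little below the straight line; 0.16 = straight (dead centre); more = past centre, unlocked and folding; 2.79 with the lid shut.
- catch (a joint): How far the red catch is pushed in, in m: 0 = out, 0.006 = fully home.
- rock_a: Brownish mineral specimen, 42 mm across and 26 mm high, lying in the right compartment of the case (the half at the case's -y); leave it
- rock_b: Dark mineral specimen, 48 mm across and 23 mm high, lying in the left compartment of the case (the half at the case's +y); leave it
- beaker: Small glass beaker, 70 mm across and 90 mm high, origin under its centre; leave it
- jar: Amber glass jar with a white cap, 60 mm across and 85 mm high, origin under its centre; leave it
- dish: Clear covered petri dish, 90 mm across and 14 mm high, origin under its centre; leave it
- weight: Brass weight, 40 mm across and 55 mm high, origin under its centre; leave it
- probe: White-handled probe 160 mm long lying on the bench; leave it

How it is judged (in metres and radians):
On the way, in this order (a step that is already met when the one before it is completed fails the run):
1. the knee is lifted past centre (bend over 0.3 rad) with the lid still up (value of joint knee above 0.3 rad and value of joint lid below 0.9 rad), for 0.1 s.
2. the lid is fully shut, the catch not yet pressed home (value of joint lid above 1.295 rad and value of joint catch below 0.005 m), for 0.2 s.
3. the catch is pressed home in the shut lid (value of joint lid above 1.295 rad and value of joint catch above 0.0053 m), for 0.1 s.
At the end, for the whole second after the job is handed in: The lid is fully shut (within 0.015 rad, 4 mm at its front edge) and still, the red catch is pushed in at least 5.3 of its 6 mm, and nothing is held (all of step 3 and velocity of joint lid below 0.05 rad/s); the robot touches nothing.
It fails at once if the lid falls or is slammed (closing faster than 0.8 rad/s) (velocity of joint lid above 0.8 rad/s).
It fails at once if the stay is forced (robot's force on the stay over 90 N, both fingers' squeeze added up) (contact force between any of the arm, the fingers and stay above 90 N).
It fails at once if the lid or its catch is pressed with more than 25 N (contact force between any of the fingers, the arm and lid above 25 N).
It fails at once if a bystander or a specimen is moved more than 30 mm (distance of any of rock_a, rock_b, beaker, jar, dish, weight, probe from where it was at the start of the episode above 0.03 m).
It also fails if it takes over 72 s, if anything falls off the work surface, if the arm or the gripper's body presses on something with over 40 N, if the wrist force passes 120 N, or if a joint passes its speed limit or range.

ROBOT

A 6-joint arm with a two-finger parallel gripper is mounted at the origin on the work surface. World frame = base frame: x ahead of the robot, y to its left, z up, the work surface at z = 0. Lengths are in mm, angles in rad, forces in N, time in s.
With the tool pointing down it reaches from about 275 to 750 mm from the base axis. Payload 10.2 kg.
Tool frame: the origin (TCP) lies at the very end of the fingers, on their centre line; the grasp point (between the pads) lies 19 mm behind it; x points along the fingers, y is the direction in which the jaws open and shut, and the axes are right-handed (so a half turn about x gives the same grasp; the last joint's range is limited). The gripper opens to 85 mm and grips with 20 to 120 N. Pads are 22 mm wide; open, the fingers measure 114 mm over their backs; the gripper's body (76 mm by 85 mm) begins 54 mm behind the grasp point. The pads swing forward as they close: fully open they stand 13 mm farther back than shut.
Start: joints at [-1.545, 0.313, 1.498, -0, 1.331, -0.223], TCP at [129.263, -508.844, 231.294] pointing down, gripper open.
Joint ranges: [-2.94, 2.94], [-0.97, 2.17], [0.19, 2.56], [-1.23, 4.37], [0.02, 3.11], [-2.88, 2.88]. Speed limits (rad/s): [2.39, 2.39, 3.01, 3.14, 3.14, 3.14].

INTERFACE

Orientations are given as a unit quaternion [w, x, y, z].
In Python, from rig import ctrl, viewer, order gives the robot as it stands. The module is installed in compiled form; this text tells all that it offers.
- The arm moves only by the tool carry_out, never from a script. Its argument "deltas" is a list of rows, each a list of 7 numbers: the gripper command: -1 is fully open, 1 is shut, values between are in proportion, then the shift along the tool's x, y, z in mm, then the turn, a rotation vector about the tool's x, y, z in degrees. A call has exactly 5 rows; each row is the pose to reach, as a shift and turn from the pose commanded when the call began, along the tool's axes at that moment; what a row does not reach only later rows make up. A row lasts 1/8 s, in which the tool goes at most 62.5 mm and 10.7 degrees, less where a joint would pass 70% of its speed; a pose out of reach is approached as far as the arm can. A call with a gripper value outside its range is refused whole. The fingers move at their own pace and stop on an object; "newtons" is the grip in N (left out, the last holds). Time passes only in rows, so rows that repeat a pose let the fingers close, or fill a call up. It gives the time, the measured TCP pose, the force and the opening at its end, in the units of the state.
- ctrl.sense(): the state, without advancing time (a new reading comes with each control period).
- viewer.capture(name): name is "scene" or "top" or "wrist"; returns the picture (420x560x3 uint8, red, green, blue); there is no depth.
- viewer.calibration(name): a dict with "fx", "fy", "cx", "cy" (pixels), "xyz" and "attitude" of the camera in the world; the wrist camera has in their place "T_tool_cam" (4x4, takes a point from camera to tool coordinates, whose origin is the TCP and whose axes are the tool frame's). Camera axes: x right, y down, z forward; pixel columns grow to the right and rows downward; lengths in mm; the calibration is good to about 2 mm. A picture is of the moment at which its call begins: read the wrist's pose just before it. calibration takes no time and is no camera call.
- order.finish_job(): hands the job in, once; it reports no verdict.
The state is a dict: "time_s": time; "joints": joint angles; "dq": joint speeds; "tau": joint torques, N m; "eef_pos": TCP position; "ee_rot": TCP orientation; "force": force on the tool from outside, world axes, zero at the start; "wrist_torque": the same for the moment, N m; "grip_width": opening from 0.0 (shut) to 1.0 (fully open).
Only numpy, scipy, OpenCV 4.12 (cv2) and the standard library are available. Lean on these libraries where they do the work, as an engineer would, in place of code of your own. Each camera call takes 0.05 s, during which the arm holds its last target. There are 200 camera calls.

## Working session

There is one attempt and no reset: what is moved stays moved. The work goes in short steps, Python scripts to look and compute and a tool call to move; the robot and the scene stay as the last step left them, time stands still between calls to the robot, and variables do not carry over. Pictures are saved under pics/ and viewed, about 8 in all and at most 12, crops included, and the job is handed in when it is done.

Besides the shell and the picture viewer there is one more tool, called after ">>>" in YAML: its name, and indented under it one key for each argument. carry_out: Moves the arm, as the interface text tells. Its arguments: {"type":"object","properties":{"deltas":{"type":"array"},"newtons":{"type":"number"}},"required":["deltas"]}

```bash
mkdir -p pics; ls; python3 - <<'E'
from rig import ctrl, viewer
import cv2,numpy as np
s=ctrl.sense(); print({k:np.round(v,3) for k,v in s.items()})
for n in("scene","top"):
    im=viewer.capture(n); cv2.imwrite(f"pics/{n}0.png",im[:,:,::-1]); print(n,viewer.calibration(n))
print(viewer.calibration("wrist"))
E
```

```text
pics
{'time_s': np.float64(0.0), 'joints': array([-1.545,  0.313,  1.498, -0.   ,  1.331, -0.223]), 'dq': array([ 0.   , -0.   ,  0.   , -0.001, -0.003,  0.   ]), 'tau': array([-1.0000e-03, -4.1226e+01, -2.5974e+01, -0.0000e+00,  4.0000e-03,
        0.0000e+00]), 'eef_pos': array([ 129.248, -508.566,  230.73 ]), 'ee_rot': array([ 0.087,  0.702,  0.088, -0.702]), 'force': array([ 0.617, -0.161,  0.256]), 'wrist_torque': array([ 0.01 ,  0.047, -0.02 ]), 'grip_width': np.float64(1.0)}
scene {'fx': 401.9680527971347, 'fy': 401.9680527971347, 'cx': 278.4724445765418, 'cy': 204.44122301024493, 'xyz': array([ 915.03725535,  417.59887273, 1085.25263956]), 'attitude': array([-0.09442897,  0.33938521,  0.89730396, -0.26598204])}
top {'fx': 417.33746265859946, 'fy': 417.33746265859946, 'cx': 283.6691064858982, 'cy': 207.45490729438507, 'xyz': array([ 360.89757991,   -4.67596899, 1251.07529802]), 'attitude': array([ 0.07114287, -0.6973437 ,  0.70980931, -0.06943486])}
{'fx': 320.5815607576547, 'fy': 320.5815607576547, 'cx': 282.32576797473877, 'cy': 208.42773170452168, 'T_tool_cam': array([[ 2.52355724e-04, -3.24922042e-01,  9.45740769e-01,
        -1.43160572e+02],
       [ 9.99999942e-01, -1.35274422e-04, -3.13309270e-04,
         3.48092914e-01],
       [ 2.29735624e-04,  9.45740793e-01,  3.24921989e-01,
        -8.43601807e+01],
       [ 0.00000000e+00,  0.00000000e+00,  0.00000000e+00,
         1.00000000e+00]])}
```

View pics/scene0.png

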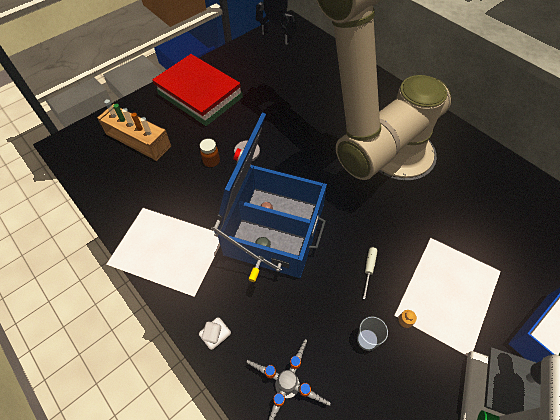

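View pics/top0.png

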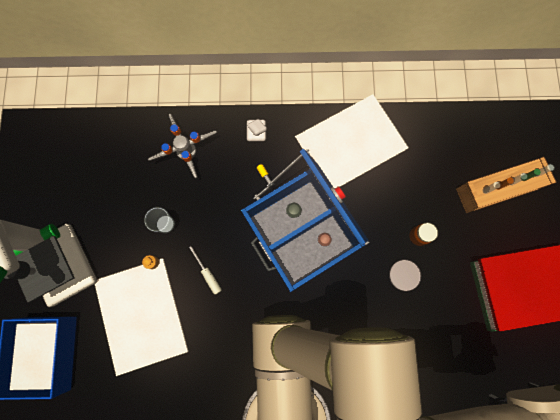

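The scene view shows the case with its lid up, the yellow knob at about (254,274) and the robot at upper right. In the top view the knob is at about (263,171), the front rim corners at (243,210) and (290,290), and the catch at (340,195).

```bash
cat > h.py <<'E'
import numpy as np,cv2
from scipy.spatial.transform import Rotation as R
from rig import ctrl,viewer
def rot(q): return R.from_quat(np.roll(q,-1)).as_matrix()
def cam(name,s=None):
    c=viewer.calibration(name)
    if name=="wrist":
        T=np.eye(4);T[:3,:3]=rot(s["ee_rot"]);T[:3,3]=s["eef_pos"];T=T@c["T_tool_cam"];return c,T[:3,3],T[:3,:3]
    return c,np.array(c["xyz"]),rot(c["attitude"])
def ray(cm,px):
    c,o,M=cm; d=M@np.array([(px[0]-c["cx"])/c["fx"],(px[1]-c["cy"])/c["fy"],1]); return o,d/np.linalg.norm(d)
def onz(cm,px,z):
    o,d=ray(cm,px); return o+d*(z-o[2])/d[2]
def tri(*rays):
    A=sum(np.eye(3)-np.outer(d,d) for o,d in rays); b=sum((np.eye(3)-np.outer(d,d))@o for o,d in rays)
    return np.linalg.solve(A,b)
def proj(cm,p):
    c,o,M=cm; v=M.T@(np.asarray(p)-o); return np.array([c["cx"]+c["fx"]*v[0]/v[2],c["cy"]+c["fy"]*v[1]/v[2]])
def blobs(im,lo,hi,amin=15):
    h=cv2.cvtColor(im,cv2.COLOR_RGB2HSV); m=cv2.inRange(h,np.array(lo),np.array(hi))
    n,_,st,ce=cv2.connectedComponentsWithStats(m); return [(ce[i].round(1),st[i].tolist()) for i in range(1,n) if st[i][4]>=amin]
Y=((22,150,120),(34,255,255)); RED=((0,170,120),(6,255,255))
E
python3 - <<'E'
from h import *
for n in("scene","top"):
    im=cv2.imread(f"pics/{n}0.png")[:,:,::-1].copy()
    print(n,blobs(im,*Y),blobs(im,*RED))
    if n=="top": t=im
cv2.imwrite("pics/crop.png",cv2.resize(t[130:310,220:390],None,fx=3.3,fy=3.3,interpolation=cv2.INTER_CUBIC)[:,:,::-1])
E
```

```text
scene [(array([253.7, 274. ]), [249, 268, 10, 14, 92])] [(array([195.9,  82.1]), [152, 54, 88, 58, 2564]), (array([237., 153.]), [234, 148, 7, 12, 46])]
top [(array([261.6, 170. ]), [257, 164, 11, 13, 81])] [(array([339.9, 192.5]), [335, 187, 10, 12, 64]), (array([524.2, 287. ]), [481, 245, 79, 86, 5301])]
```

View pics/crop.png

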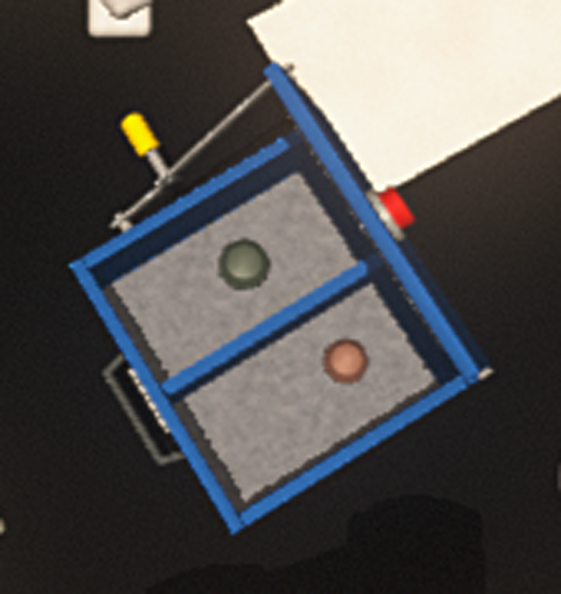

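The crop shows the front rim corners at (72,264) and (235,532), the knob at (140,133) and the stay's lower pin near (120,222).

```bash
python3 - <<'E'
from h import *
S,T=cam("scene"),cam("top")
k=tri(ray(S,(253.7,274)),ray(T,(261.6,170))); print("knob",k.round(1), proj(T,k)-(261.6,170))
c=tri(ray(S,(237,153)),ray(T,(339.9,192.5))); print("catch",c.round(1),proj(T,c)-(339.9,192.5))
f=lambda x,y:(220+(x+.5)/3.3-.5,130+(y+.5)/3.3-.5)
A=onz(T,f(72,264),124);B=onz(T,f(235,532),124)
d=A-B;print(A.round(1),B.round(1),np.linalg.norm(d)); yaw=np.arctan2(d[1],d[0])-np.pi/2
print("yaw corners",np.degrees(yaw))
v=(c-k)[:2];print("yaw knob-catch",np.degrees(np.arctan2(v[1],v[0])-np.arctan2(-199,106-4)),np.linalg.norm(v))
Q=np.array([[np.cos(yaw),-np.sin(yaw)],[np.sin(yaw),np.cos(yaw)]])
print("origin corners",(A+B)[:2]/2+Q@[120,0]," knob",k[:2]-Q@[-10,199], "catch",c[:2]-Q@[100,0])
E
```

```text
knob [699.8  57.3 112.2] [-0.18509501  0.1611557 ]
catch [ 578.6 -131.8  331.8] [-0.01026935  0.00958642]
[584.3 112.4 124. ] [362.7 -19.1 124. ] 257.6234473140659
yaw corners -59.32565226035209
yaw knob-catch -59.78092381767754 224.60811364193958
origin corners [534.7383715  -56.57326037]  knob [533.70426784 -52.81290793] catch [527.58892439 -45.81351386]
```

```bash
cat >> h.py <<'E'
O=np.array([534.2,-54.0,5.0]); YAW=np.radians(-59.5)
def cw(p):  # case -> world
    return O+R.from_euler('z',YAW).apply(p)
def wc(p): return R.from_euler('z',YAW).inv().apply(np.asarray(p)-O)
RT=np.column_stack([[0,0,-1],R.from_euler('z',YAW).apply([1,0,0]),R.from_euler('z',YAW).apply([0,-1,0])])
def plan(P0,R0,targets):  # list of (worldpos,R)
    for p,Rt in targets:
        print(np.round(p,1),"d",np.round(R0.T@(np.asarray(p)-P0),1),"rv",np.round(R.from_matrix(R0.T@Rt).as_rotvec(degrees=True),2))
        P0,R0=np.asarray(p),Rt
E
python3 - <<'E'
from h import *
s=ctrl.sense(); R0=rot(s["ee_rot"]); print(R0.round(3)); print(RT.round(3))
P0=np.array([129.263,-508.844,231.294])
plan(P0,R0,[((129,-509,400),R0),((330,-200,420),R0),(cw([-100,150,300]),RT),(cw([-10,203,190]),RT)])
print(cw([-10,203,103]))
E
```

```text
[[-0.     0.246 -0.969]
 [ 0.001 -0.969 -0.246]
 [-1.    -0.001 -0.   ]]
[[ 0.     0.508 -0.862]
 [ 0.    -0.862 -0.508]
 [-1.     0.     0.   ]]
[ 129 -509  400] d [-1.687e+02 -1.000e-01  3.000e-01] rv [0. 0. 0.]
[ 330 -200  420] d [ -19.7 -250.  -270.9] rv [0. 0. 0.]
[612.7 108.3 305. ] d [ 115.3 -229.1 -349.9] rv [-16.24  -0.02   0.06]
[704.   57.6 195. ] d [110.  90. -53.] rv [0. 0. 0.]
[704.03533594  57.64657929 108.        ]
```

>>> carry_out:
  deltas:
    - [-1,-60,0,0,0,0,0]
    - [-1,-120,-5,-5,0,0,0]
    - [-1,-170,-30,-30,0,0,0]
    - [-1,-185,-65,-70,0,0,0]
    - [-1,-189,-100,-108,0,0,0]

```text
time_s: 0.72
eef_pos: [210.0, -384.1, 421.0]
ee_rot: [0.088, 0.702, 0.087, -0.702]
force: [1.0, 0.2, 0.3]
grip_width: 1.0
```

>>> carry_out:
  deltas:
    - [-1,0,-35,-38,0,0,0]
    - [-1,0,-70,-76,0,0,0]
    - [-1,0,-105,-114,0,0,0]
    - [-1,0,-140,-152,0,0,0]
    - [-1,0,-150,-163,0,0,0]

```text
time_s: 1.35
eef_pos: [331.2, -197.7, 420.4]
ee_rot: [0.089, 0.702, 0.089, -0.701]
force: [-0.6, -0.4, -0.5]
grip_width: 1.0
```

>>> carry_out:
  deltas:
    - [-1,0,-25,-38,-3,0,0]
    - [-1,0,-50,-77,-6,0,0]
    - [-1,0,-75,-115,-9,0,0]
    - [-1,10,-100,-153,-12,0,0]
    - [-1,30,-125,-191,-16.2,0,0]

```text
time_s: 1.98
eef_pos: [485.7, -30.3, 390.1]
ee_rot: [0.187, 0.682, 0.186, -0.682]
force: [0.5, -0.5, 0.5]
grip_width: 1.001
```

```bash
python3 - <<'E'
from h import *
s=ctrl.sense();plan(s["eef_pos"],rot(s["ee_rot"]),[(cw([-60,203,300]),RT),(cw([-10,210,215]),RT)])
E
```

```text
[678.7 100.7 305. ] d [  85.2  -14.7 -232.7] rv [ 0.09 -0.04 -0.05]
[710.1  61.2 220. ] d [85. 50. -7.] rv [0. 0. 0.]
```

>>> carry_out:
  deltas:
    - [-1,15,-3,-45,0,0,0]
    - [-1,32,-6,-92,0,0,0]
    - [-1,50,-9,-139,0,0,0]
    - [-1,67,-12,-186,0,0,0]
    - [-1,85,-15,-232,0,0,0]

```text
time_s: 2.6
eef_pos: [678.1, 99.9, 304.3]
ee_rot: [-0.186, -0.682, -0.186, 0.682]
force: [-0.6, -0.1, 0.5]
grip_width: 1.002
```

>>> carry_out:
  deltas:
    - [-1,20,12,-2,0,0,0]
    - [-1,42,25,-4,0,0,0]
    - [-1,65,38,-5,0,0,0]
    - [-1,85,50,-7,0,0,0]
    - [-1,85,50,-7,0,0,0]

```text
time_s: 3.22
eef_pos: [708.1, 58.2, 218.4]
ee_rot: [-0.185, -0.681, -0.186, 0.684]
force: [-0.5, 0.4, 0.5]
grip_width: 0.996
```

```bash
python3 - <<'E'
from h import *
s=ctrl.sense();print(s["eef_pos"].round(1),s["joints"].round(2),s["force"].round(1))
im=viewer.capture("wrist");cv2.imwrite("pics/w1.png",im[:,:,::-1]);W=cam("wrist",s)
print(blobs(im,*Y)); print("pred knob",proj(W,cw([-10,199,103])),"pin",proj(W,cw([-60,150,70])),"corner",proj(W,cw([-120,130,120])))
E
```

```text
[708.1  58.2 218.4] [-0.08  0.77  0.81 -0.    1.56  0.96] [-0.5  0.4  0.5]
[(array([279. , 217.8]), [268, 198, 23, 39, 795])]
pred knob [280.28395925 213.58988169] pin [230.20630019 248.79120073] corner [152.92299225 295.72655969]
```

View pics/w1.png

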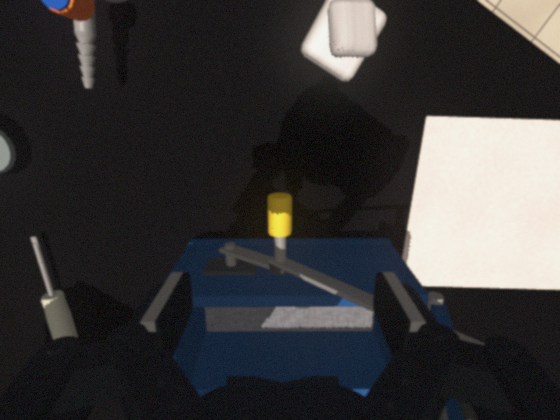

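The wrist view shows the knob at (279,218), 1–4 px from the prediction, and the lower pin at (231,247), so the pose is good. Next I'll work out the linkage and the descent.

```bash
cat >> h.py <<'E'
from scipy.optimize import brentq
H=np.array([120,120.]);L=153.3
def knob(st): p=2.551-st; return np.array([-60-60*np.cos(p),70+60*np.sin(p)])
a0=np.pi-2.551+.16; B0=knob(0)+L*np.array([np.cos(a0),np.sin(a0)])-H
def lid(st):
    f=lambda t:np.linalg.norm(H+[np.cos(t)*B0[0]-np.sin(t)*B0[1],np.sin(t)*B0[0]+np.cos(t)*B0[1]]-knob(st))-L
    ts=np.linspace(-.2 if st>.2 else -.02,1.6,400); v=[f(t) for t in ts]
    z=[brentq(f,ts[i],ts[i+1]) for i in range(399) if v[i]*v[i+1]<=0]; return z
E
python3 - <<'E'
from h import *
s=ctrl.sense();print(s["eef_pos"].round(1),wc(s["eef_pos"]).round(1),rot(s["ee_rot"]).round(3).tolist())
for st in np.arange(0,2.32,.15): print(round(st,2),knob(st).round(1),np.round(lid(st),3))
print(np.round(lid(2.31),3))
S,T,W=cam("scene"),cam("top"),cam("wrist",s)
k=tri(ray(S,(253.7,274)),ray(T,(261.6,170)),ray(W,(279,217.8)));print("knob3",k.round(1),wc(k).round(1)); print(wc(onz(W,(279,217.8),110)))
E
```

```text
[708.3  58.9 220.1] [ -8.9 207.3 215.1] [[-0.001, 0.506, -0.862], [0.0, -0.862, -0.506], [-1.0, -0.001, 0.001]]
0.0 [-10.2 103.4] [0.]
0.15 [-15.7 110.5] [-0.006]
0.3 [-22.3 116.6] [0.011]
0.45 [-29.7 121.8] [0.048]
0.6 [-37.7 125.7] [0.102]
0.75 [-46.3 128.4] [0.171]
0.9 [-55.2 129.8] [0.25]
1.05 [-64.2 129.9] [0.34]
1.2 [-73.1 128.6] [0.437]
1.35 [-81.7 125.9] [0.54]
1.5 [-89.8 122.1] [0.649]
1.65 [-97.2 117. ] [0.762]
1.8 [-103.9  110.9] [0.881]
1.95 [-109.5  103.9] [1.004]
2.1 [-114.    96.2] [1.134]
2.25 [-117.3   87.8] [1.277]
[1.341]
knob3 [699.4  57.  113.6] [-11.8 198.6 108.6]
[-11.36506018 196.13960146 105.        ]
```

>>> carry_out:
  deltas:
    - [-0.1,15,-1,3,0,0,0]
    - [-0.1,30,-3,6,0,0,0]
    - [-0.1,45,-3,7,0,0,0]
    - [-0.1,60,-3,7,0,0,0]
    - [-0.1,60,-3,7,0,0,0]
  newtons: 22

```text
time_s: 3.9
eef_pos: [700.5, 58.5, 159.1]
ee_rot: [-0.185, -0.682, -0.186, 0.683]
force: [-0.4, 0.3, 0.5]
grip_width: 0.552
```

```bash
python3 - <<'E'
from h import *
s=ctrl.sense();print(s["eef_pos"].round(1),s["grip_width"],wc(s["eef_pos"]).round(1),s["force"].round(1))
im=viewer.capture("wrist");cv2.imwrite("pics/w2.png",im[:,:,::-1]);W=cam("wrist",s)
print(blobs(im,*Y)); print("pred knob",[proj(W,cw([-11.5,y,z])) for y,z in((198,106),(215,106),(181,106))])
print(wc(onz(W,blobs(im,*Y)[0][0],112)))
E
```

```text
[700.5  58.5 159.1] 0.552431409423147 [-12.5 200.4 154.1] [-0.4  0.3  0.5]
[(array([283.9, 240.7]), [270, 216, 27, 49, 1103])]
pred knob [array([283.30684689, 238.68951425]), array([283.30751247, 214.19347721]), array([283.30621575, 261.91807124])]
[-11.11596603 197.02548287 107.        ]
```

View pics/w2.png

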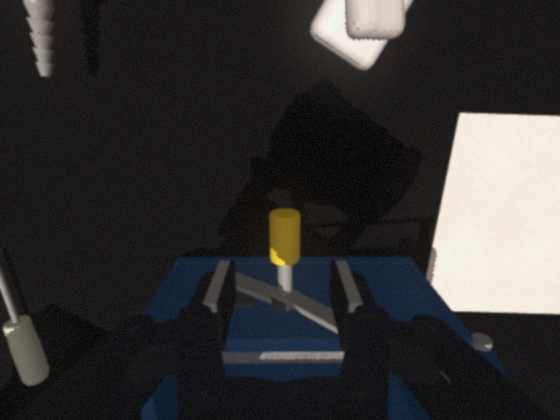

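The knob is centred between the fingers at (284,241), as predicted. I'll descend the rest of the way and close.

>>> carry_out:
  deltas:
    - [-0.1,17,1,0,0,0,0]
    - [-0.1,34,1,0,0,0,0]
    - [-0.1,51,1,1,0,0,0]
    - [-0.1,66,1,1,0,0,0]
    - [-0.1,66,1,1,0,0,0]

```text
time_s: 4.58
eef_pos: [699.9, 57.1, 92.6]
ee_rot: [-0.185, -0.681, -0.186, 0.683]
force: [-0.2, 0.5, 0.1]
grip_width: 0.55
```

>>> carry_out:
  deltas:
    - [0.2,0,0,0,0,0,0]
    - [0.4,0,0,0,0,0,0]
    - [0.6,0,0,0,0,0,0]
    - [0.65,0,0,0,0,0,0]
    - [0.7,0,0,0,0,0,0]
  newtons: 22

```text
time_s: 5.2
eef_pos: [700.8, 57.1, 95.0]
ee_rot: [0.186, 0.683, 0.186, -0.682]
force: [-0.7, 0.4, 6.4]
grip_width: 0.224
```

```bash
python3 - <<'E'
from h import *
s=ctrl.sense();print(s["eef_pos"].round(1),s["grip_width"],wc(s["eef_pos"]).round(1),s["force"].round(1))
im=viewer.capture("wrist");cv2.imwrite("pics/w3.png",im[:,:,::-1])
E
```

```text
[700.8  57.1  95. ] 0.22428245245367137 [-11.2 199.9  90. ] [-0.7  0.4  6.4]
```

View pics/w3.png

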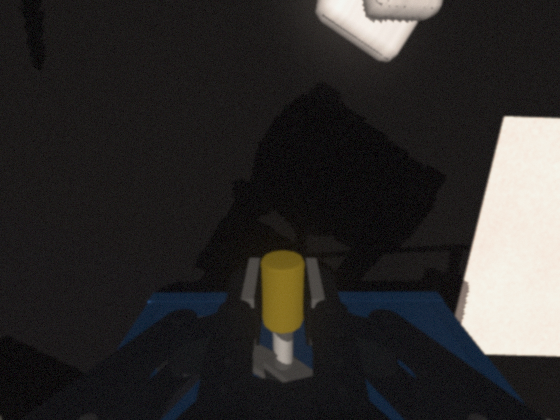

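```bash
python3 - <<'E'
from h import *
for c in range(12):
    k0=knob(.2*c); print(round(.2*c,2),[[float(round(k0[1]-knob(.2*c+.04*i)[1],1)),float(round(knob(.2*c+.04*i)[0]-k0[0],1))] for i in range(1,6)])
E
```

```text
0.0 [[-2.0, -1.4], [-3.9, -2.8], [-5.7, -4.4], [-7.5, -6.0], [-9.2, -7.6]]
0.2 [[-1.7, -1.7], [-3.2, -3.5], [-4.7, -5.4], [-6.2, -7.3], [-7.5, -9.3]]
0.4 [[-1.3, -2.0], [-2.5, -4.1], [-3.6, -6.2], [-4.6, -8.4], [-5.5, -10.6]]
0.6 [[-0.8, -2.2], [-1.6, -4.5], [-2.3, -6.8], [-2.8, -9.2], [-3.3, -11.5]]
0.8 [[-0.4, -2.4], [-0.7, -4.8], [-0.9, -7.1], [-1.0, -9.5], [-1.0, -11.9]]
1.0 [[0.1, -2.4], [0.3, -4.8], [0.6, -7.2], [1.0, -9.5], [1.4, -11.9]]
1.2 [[0.6, -2.3], [1.2, -4.6], [2.0, -6.9], [2.8, -9.2], [3.8, -11.4]]
1.4 [[1.0, -2.2], [2.1, -4.3], [3.3, -6.4], [4.6, -8.4], [6.0, -10.4]]
1.6 [[1.4, -1.9], [2.9, -3.8], [4.5, -5.6], [6.2, -7.3], [7.9, -9.0]]
1.8 [[1.8, -1.6], [3.6, -3.1], [5.5, -4.6], [7.5, -6.0], [9.5, -7.3]]
2.0 [[2.1, -1.2], [4.2, -2.3], [6.3, -3.4], [8.5, -4.4], [10.8, -5.2]]
2.2 [[2.3, -0.8], [4.6, -1.5], [6.9, -2.1], [9.2, -2.6], [11.6, -3.0]]
```

The knob is gripped (19 mm opening, with the knob between the pads at about (283,290)). I'll start the arc, taking up the roughly 2.4 mm vertical offset first.

>>> carry_out:
  deltas:
    - [0.7,-4,-1.4,0,0,0,0]
    - [0.7,-6,-2.8,0,0,0,0]
    - [0.7,-8,-4.4,0,0,0,0]
    - [0.7,-10,-6,0,0,0,0]
    - [0.7,-11.6,-7.6,0,0,0,0]

```text
time_s: 5.88
eef_pos: [697.2, 63.0, 105.4]
ee_rot: [0.186, 0.683, 0.185, -0.682]
force: [5.9, -2.2, -6.0]
grip_width: 0.225
```

>>> carry_out:
  deltas:
    - [0.7,-1.7,-1.7,0,0,0,0]
    - [0.7,-3.2,-3.5,0,0,0,0]
    - [0.7,-4.7,-5.4,0,0,0,0]
    - [0.7,-6.2,-7.3,0,0,0,0]
    - [0.7,-7.5,-9.3,0,0,0,0]

```text
time_s: 6.5
eef_pos: [693.1, 70.0, 113.9]
ee_rot: [0.187, 0.683, 0.184, -0.681]
force: [6.2, -6.9, 0.5]
grip_width: 0.227
```

```bash
cat > st.py <<'E'
from h import *
s=ctrl.sense();g=wc(s["eef_pos"])+[0,0,19]; K=g-[-1.0,0,5.6]  # grasp offset: locked knob = (-10.2,103.4)
v=K[[0,2]]-[-60,70]; st=2.551-np.arctan2(v[1],-v[0])
print("t",round(float(s["time_s"]),2),"eef",s["eef_pos"].round(1),"knob",K.round(1),"r",np.hypot(*v).round(1),"stay",st.round(3),"lid",np.round(lid(min(max(st,.0),2.35)),2),"F case",R.from_euler('z',YAW).inv().apply(s["force"]).round(1),"w",round(float(s["grip_width"]),3))
E
python3 st.py
```

```text
t 6.5 eef [693.1  70.  113.9] knob [-25.2 199.9 122.3] r 62.8 stay 0.393 lid [0.03] F case [9.1 1.8 0.5] w 0.227
```

>>> carry_out:
  deltas:
    - [0.7,-1.3,-2,0,0,0,0]
    - [0.7,-2.5,-4.1,0,0,0,0]
    - [0.7,-3.6,-6.2,0,0,0,0]
    - [0.7,-4.6,-8.4,0,0,0,0]
    - [0.7,-5.5,-10.6,0,0,0,0]

```text
time_s: 7.12
eef_pos: [688.4, 78.0, 121.0]
ee_rot: [0.187, 0.684, 0.183, -0.681]
force: [4.8, -10.1, 7.5]
grip_width: 0.222
```

>>> carry_out:
  deltas:
    - [0.7,-0.8,-2.2,0,0,0,0]
    - [0.7,-1.6,-4.5,0,0,0,0]
    - [0.7,-2.3,-6.8,0,0,0,0]
    - [0.7,-2.8,-9.2,0,0,0,0]
    - [0.7,-3.3,-11.5,0,0,0,0]

```text
time_s: 7.75
eef_pos: [682.4, 88.4, 124.6]
ee_rot: [0.187, 0.684, 0.184, -0.681]
force: [3.4, -9.0, 8.3]
grip_width: 0.224
```

```bash
python3 st.py; python3 - <<'E'
from h import *
a=viewer.capture("scene");b=viewer.capture("wrist");c=viewer.capture("top")
cv2.imwrite("pics/m1.png",np.hstack([cv2.resize(b,None,fx=.7,fy=.7),cv2.resize(a[80:320,150:400],(306,294))])[:,:,::-1])
E
```

```text
t 7.75 eef [682.4  88.4 124.6] knob [-46.5 199.9 133. ] r 64.5 stay 0.768 lid [0.18] F case [ 9.5 -1.7  8.3] w 0.224
```

View pics/m1.png

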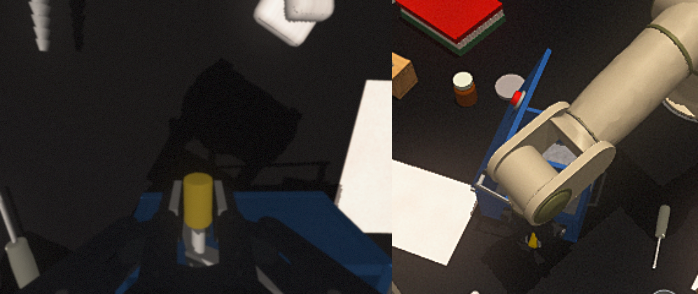

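The composite shows the knob still between the pads at about (198,200) and the lid starting down. The wrist yoke is close to the lid, so I'll check that clearance.

```bash
python3 - <<'E'
from h import *
S=cam("scene"); s=ctrl.sense(); print(s["joints"].round(3))
q=s["joints"];print(q[1]+q[2])
print("axis pixels",[(z,proj(S,(682,88,z)).round(0)) for z in(150,200,250,300,350,400)])
lf=lambda th,y:cw([120-242*np.cos(1.31-th)+12*np.sin(1.31-th),y,120+242*np.sin(1.31-th)+12*np.cos(1.31-th)])
for th in(0,.15,.18,.3): print(th,proj(S,lf(th,125)).round(0),proj(S,lf(th,-125)).round(0))
a=viewer.capture("scene");cv2.imwrite("pics/m2.png",cv2.resize(a[60:320,130:430],None,fx=2.3,fy=2.3,interpolation=cv2.INTER_CUBIC)[:,:,::-1])
E
```

```text
[-0.039  0.761  1.069 -0.003  1.307  1.001]
1.8294261809510202
axis pixels [(150, array([266., 272.])), (200, array([265., 264.])), (250, array([264., 255.])), (300, array([263., 245.])), (350, array([262., 234.])), (400, array([261., 222.]))]
0 [223. 188.] [261. 111.]
0.15 [238. 195.] [275. 117.]
0.18 [241. 197.] [277. 118.]
0.3 [253. 203.] [287. 124.]
```

View pics/m2.png

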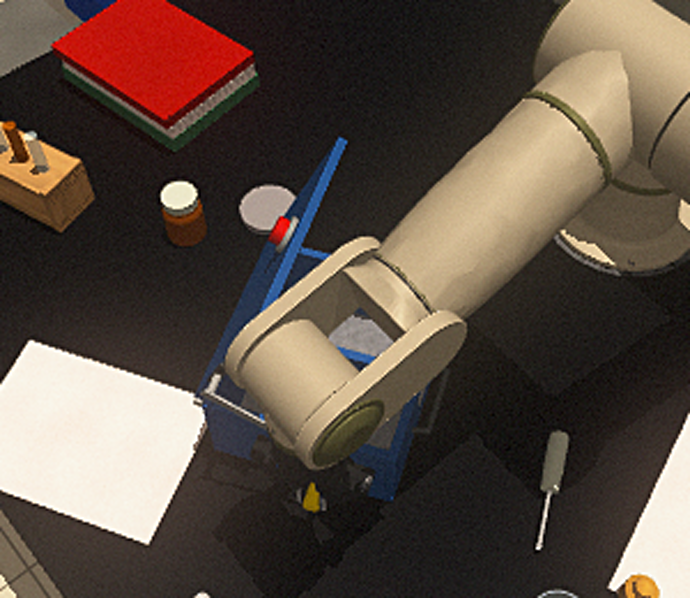

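The lid is following, with its front corner at full-image pixel (279,121). But the wrist yoke (axis at z ≈ 365 mm) would be in the lid's way. The knob turns freely in the fingers, so I'll tilt the tool 30° towards the case's front, pivoting about the knob.

>>> carry_out:
  deltas:
    - [0.7,-0.1,1.7,0,0,0,6]
    - [0.7,-0.3,3.3,0,0,0,12]
    - [0.7,-0.8,4.9,0,0,0,18]
    - [0.7,-1.4,6.5,0,0,0,24]
    - [0.7,-2.1,8,0,0,0,30]

```text
time_s: 8.57
eef_pos: [684.0, 85.2, 124.0]
ee_rot: [0.356, 0.707, 0.003, -0.611]
force: [-7.0, 4.8, 0.6]
grip_width: 0.227
```

```bash
cat > st.py <<'E'
from h import *
s=ctrl.sense();M=rot(s["ee_rot"]);g=wc(s["eef_pos"]-17*M[:,0]); K=g-[-1.0,0,7.5]
v=K[[0,2]]-[-60,70]; st=2.551-np.arctan2(v[1],-v[0])
Mc=R.from_euler('z',YAW).inv().as_matrix()@M
print("t",round(float(s["time_s"]),2),"knob",K.round(1),"r",np.hypot(*v).round(1),"stay",st.round(3),"lid",np.round(lid(min(max(st,.0),2.35)),2),"F case",R.from_euler('z',YAW).inv().apply(s["force"]).round(1),"w",round(float(s["grip_width"]),3))
print("tilt",np.degrees(np.arctan2(Mc[0,0],-Mc[2,0])).round(1),"j",s["joints"].round(2)); print(Mc.round(3).tolist())
E
python3 st.py; python3 - <<'E'
from h import *
a=viewer.capture("scene");cv2.imwrite("pics/m3.png",cv2.resize(a[60:320,130:430],None,fx=2,fy=2,interpolation=cv2.INTER_CUBIC)[:,:,::-1])
f=np.radians(30)
for c in np.arange(.76,2.4,.2):
    k0=knob(c); o=[]
    for i in range(1,6):
        dx,dz=knob(c+.04*i)-k0; o.append([float(round(np.cos(f)*-dz+np.sin(f)*dx,1)),float(round(np.cos(f)*dx+np.sin(f)*dz,1))])
    print(round(c,2),o)
E
```

```text
t 8.57 knob [-51.4 199.8 126.2] r 56.9 stay 0.828 lid [0.21] F case [-7.7 -3.6  0.6] w 0.227
tilt 30.0 j [ 0.13  0.71  1.25 -0.57  1.03  1.43]
[[0.501, 0.866, -0.0], [-0.0, -0.0, -1.0], [-0.866, 0.501, -0.0]]
0.76 [[-1.6, -1.8], [-3.1, -3.7], [-4.5, -5.6], [-5.9, -7.6], [-7.2, -9.6]]
0.96 [[-1.2, -2.1], [-2.3, -4.2], [-3.3, -6.4], [-4.3, -8.6], [-5.1, -10.8]]
1.16 [[-0.8, -2.3], [-1.4, -4.6], [-2.0, -6.9], [-2.5, -9.3], [-2.9, -11.6]]
1.36 [[-0.3, -2.4], [-0.5, -4.8], [-0.6, -7.2], [-0.6, -9.6], [-0.5, -12.0]]
1.56 [[0.2, -2.4], [0.5, -4.8], [0.8, -7.1], [1.3, -9.5], [1.9, -11.8]]
1.76 [[0.7, -2.3], [1.4, -4.6], [2.2, -6.8], [3.2, -9.1], [4.2, -11.2]]
1.96 [[1.1, -2.1], [2.3, -4.2], [3.6, -6.3], [4.9, -8.2], [6.3, -10.2]]
2.16 [[1.5, -1.9], [3.1, -3.7], [4.7, -5.4], [6.4, -7.1], [8.2, -8.7]]
2.36 [[1.8, -1.5], [3.7, -3.0], [5.7, -4.4], [7.7, -5.7], [9.8, -6.9]]
```

View pics/m3.png

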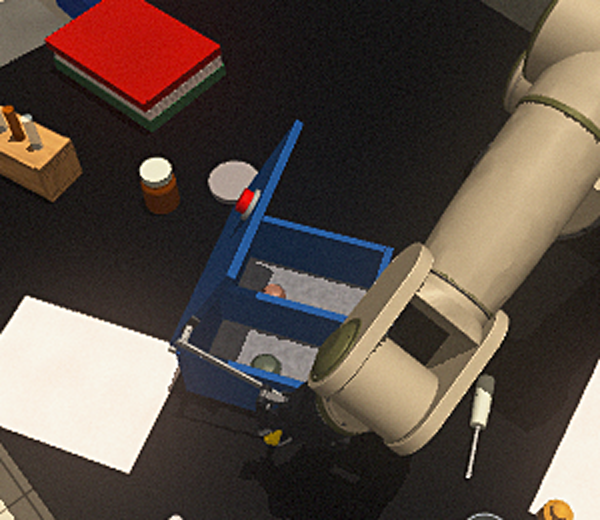

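The scene crop shows the wrist now well forward of the lid and the knob held at (272,437). I'll continue along the arc.

>>> carry_out:
  deltas:
    - [0.7,-1.6,-1.8,0,0,0,0]
    - [0.7,-3.1,-3.7,0,0,0,0]
    - [0.7,-4.5,-5.6,0,0,0,0]
    - [0.7,-5.9,-7.6,0,0,0,0]
    - [0.7,-7.2,-9.6,0,0,0,0]

```text
time_s: 9.25
eef_pos: [679.1, 93.4, 126.2]
ee_rot: [0.356, 0.707, 0.002, -0.611]
force: [2.3, -3.6, 1.5]
grip_width: 0.221
```

```bash
sed -i 's/-17\*M/-20*M/' st.py; python3 st.py
```

```text
t 9.25 knob [-62.5 199.7 131. ] r 61.1 stay 1.021 lid [0.32] F case [4.3 0.2 1.5] w 0.221
tilt 30.0 j [ 0.14  0.71  1.26 -0.57  1.04  1.44]
[[0.501, 0.866, -0.001], [-0.0, -0.001, -1.0], [-0.866, 0.501, -0.0]]
```

>>> carry_out:
  deltas:
    - [0.7,-1.0,-2.1,0,0,0,0]
    - [0.7,-2,-4.2,0,0,0,0]
    - [0.7,-3,-6.4,0,0,0,0]
    - [0.7,-3.9,-8.6,0,0,0,0]
    - [0.7,-4.7,-10.8,0,0,0,0]

```text
time_s: 9.88
eef_pos: [673.4, 103.6, 126.8]
ee_rot: [0.356, 0.708, 0.002, -0.61]
force: [-1.9, -4.7, 7.4]
grip_width: 0.222
```

>>> carry_out:
  deltas:
    - [0.7,-0.7,-2.3,0,0,0,0]
    - [0.7,-1.3,-4.6,0,0,0,0]
    - [0.7,-1.8,-6.9,0,0,0,0]
    - [0.7,-2.3,-9.3,0,0,0,0]
    - [0.7,-2.7,-11.6,0,0,0,0]

```text
time_s: 10.5
eef_pos: [667.4, 114.2, 122.5]
ee_rot: [0.356, 0.708, 0.002, -0.61]
force: [1.4, -2.2, 4.9]
grip_width: 0.23
```

```bash
python3 st.py|head -1
```

```text
t 10.5 knob [-86.4 200.1 127.3] r 63.1 stay 1.412 lid [0.58] F case [2.6 0.1 4.9] w 0.23
```

>>> carry_out:
  deltas:
    - [0.7,-0.3,-2.4,0,0,0,0]
    - [0.7,-0.5,-4.8,0,0,0,0]
    - [0.7,-0.6,-7.2,0,0,0,0]
    - [0.7,-0.6,-9.6,0,0,0,0]
    - [0.7,-0.5,-12,0,0,0,0]

```text
time_s: 11.12
eef_pos: [661.8, 123.6, 115.5]
ee_rot: [0.356, 0.707, 0.003, -0.611]
force: [1.8, 2.1, 3.3]
grip_width: 0.224
```

>>> carry_out:
  deltas:
    - [0.7,0.2,-2.4,0,0,0,0]
    - [0.7,0.5,-4.8,0,0,0,0]
    - [0.7,0.8,-7.1,0,0,0,0]
    - [0.7,1.3,-9.5,0,0,0,0]
    - [0.7,1.9,-11.8,0,0,0,0]

```text
time_s: 11.75
eef_pos: [656.9, 131.1, 107.5]
ee_rot: [0.356, 0.707, 0.003, -0.611]
force: [4.4, 0.1, 1.3]
grip_width: 0.222
```

```bash
python3 st.py|head -1
```

```text
t 11.75 knob [-106.3  199.7  112.3] r 62.7 stay 1.81 lid [0.89] F case [2.2 3.9 1.3] w 0.222
```

>>> carry_out:
  deltas:
    - [0.7,0.8,-2.3,0,0,0,0]
    - [0.7,1.5,-4.6,0,0,0,0]
    - [0.7,2.4,-6.8,0,0,0,0]
    - [0.7,3.4,-9,0,0,0,0]
    - [0.7,4.4,-11.1,0,0,0,0]

```text
time_s: 12.38
eef_pos: [652.9, 137.6, 98.0]
ee_rot: [0.356, 0.707, 0.003, -0.611]
force: [-0.1, 2.3, 3.5]
grip_width: 0.216
```

>>> carry_out:
  deltas:
    - [0.7,1.2,-2.1,0,0,0,0]
    - [0.7,2.4,-4.2,0,0,0,0]
    - [0.7,3.7,-6.2,0,0,0,0]
    - [0.7,5,-8.1,0,0,0,0]
    - [0.7,6.4,-10.1,0,0,0,0]

```text
time_s: 13.0
eef_pos: [650.3, 142.3, 87.6]
ee_rot: [0.356, 0.707, 0.003, -0.611]
force: [-1.5, -0.8, -1.4]
grip_width: 0.225
```

```bash
python3 st.py|head -1
```

```text
t 13.0 knob [-119.2  199.7   92.4] r 63.4 stay 2.189 lid [1.22] F case [-0.1 -1.7 -1.4] w 0.225
```

>>> carry_out:
  deltas:
    - [0.7,1,-1.2,0,0,0,0]
    - [0.7,2,-2.3,0,0,0,0]
    - [0.7,3,-3.4,0,0,0,0]
    - [0.7,4,-4.5,0,0,0,0]
    - [0.7,4.7,-5.4,0,0,0,0]

```text
time_s: 13.62
eef_pos: [649.2, 144.2, 80.9]
ee_rot: [0.356, 0.707, 0.003, -0.611]
force: [-0.4, -0.4, 0.1]
grip_width: 0.226
```

>>> carry_out:
  deltas:
    - [0.7,0.6,-0.6,0,0,0,0]
    - [0.7,1.2,-1.2,0,0,0,0]
    - [0.7,1.8,-1.8,0,0,0,0]
    - [0.7,1.8,-1.8,0,0,0,0]
    - [0.7,1.8,-1.8,0,0,0,0]

```text
time_s: 14.25
eef_pos: [648.8, 145.0, 78.4]
ee_rot: [0.356, 0.707, 0.003, -0.611]
force: [-1.9, 1.6, -2.5]
grip_width: 0.225
```

```bash
python3 st.py|head -1; python3 - <<'E'
from h import *
a=viewer.capture("scene");cv2.imwrite("pics/m4.png",cv2.resize(a[60:320,130:430],None,fx=2,fy=2,interpolation=cv2.INTER_CUBIC)[:,:,::-1])
print(blobs(a,*RED)); S=cam("scene"); print([proj(S,cw([-85,0,150+d])).round(1) for d in(0,3,10)])
E
```

```text
t 14.25 knob [-122.3  199.7   83.2] r 63.7 stay 2.342 lid [1.38] F case [-2.3 -0.8 -2.5] w 0.225
[(array([195.9,  82.1]), [152, 54, 88, 58, 2562]), (array([304.8, 210.3]), [300, 207, 9, 9, 21])]
[array([302.9, 210.5]), array([302.9, 209.9]), array([303. , 208.5])]
```

View pics/m4.png

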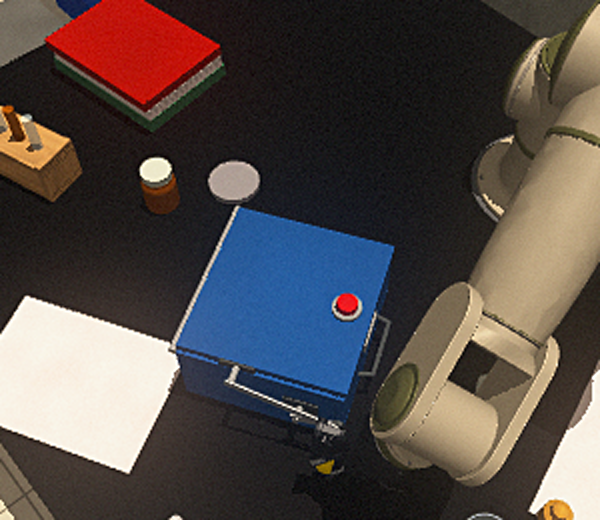

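The lid is almost or fully down, with the catch at crop pixel (347,304). No stop force shows yet, so I'll press gently down through the knob to confirm.

>>> carry_out:
  deltas:
    - [0.7,0.6,-0.6,0,0,0,0]
    - [0.7,1.2,-1.2,0,0,0,0]
    - [0.7,1.8,-1.6,0,0,0,0]
    - [0.7,2.6,-2,0,0,0,0]
    - [0.7,2.6,-2,0,0,0,0]

```text
time_s: 14.92
eef_pos: [649.0, 145.0, 77.1]
ee_rot: [0.356, 0.707, 0.002, -0.61]
force: [-6.8, -0.4, 9.8]
grip_width: 0.223
```

```bash
python3 st.py|head -1
```

```text
t 14.93 knob [-122.2  199.9   81.9] r 63.4 stay 2.361 lid [1.39] F case [-3.1 -6.   9.8] w 0.223
```

The stop is reached: a 2.6 mm command gave 1.3 mm of motion and the force rose to about 10 N upward. Now I'll release and back off along the fingers.

>>> carry_out:
  deltas:
    - [0.4,-1,0,0,0,0,0]
    - [0.2,-1,0,0,0,0,0]
    - [0,-1,0,0,0,0,0]
    - [-0.3,-1,0,0,0,0,0]
    - [-0.3,-1,0,0,0,0,0]

```text
time_s: 15.55
eef_pos: [648.5, 145.6, 76.2]
ee_rot: [0.356, 0.707, 0.003, -0.611]
force: [0.9, 0.6, -0.0]
grip_width: 0.649
```

>>> carry_out:
  deltas:
    - [-0.3,-15,0,0,0,0,0]
    - [-0.3,-40,0,0,0,0,0]
    - [-0.3,-70,0,0,0,0,0]
    - [-0.3,-105,0,0,0,0,0]
    - [-0.3,-140,0,0,0,0,0]

```text
time_s: 16.18
eef_pos: [612.4, 206.9, 199.5]
ee_rot: [0.356, 0.707, 0.003, -0.611]
force: [0.1, 0.1, -0.6]
grip_width: 0.651
```

```bash
python3 - <<'E'
from h import *
s=ctrl.sense();print(s["eef_pos"].round(1),s["force"].round(1),s["grip_width"])
for n in("scene","top"):
    a=viewer.capture(n); C=cam(n); print(n,blobs(a,*Y),blobs(a,*RED),proj(C,cw([-85,0,153])).round(1),proj(C,cw([-118,199,87])).round(1))
plan(s["eef_pos"],rot(s["ee_rot"]),[(cw([-85,0,220]),RT),(cw([-85,0,165]),RT)])
cv2.imwrite("pics/t5.png",cv2.resize(a[130:310,220:390],None,fx=3.3,fy=3.3,interpolation=cv2.INTER_CUBIC)[:,:,::-1])
E
```

```text
[612.4 206.9 199.5] [ 0.1  0.1 -0.6] 0.6507666586528961
scene [(array([293.5, 288.7]), [289, 282, 10, 15, 94])] [(array([195.9,  82.1]), [152, 54, 88, 58, 2560])] [302.9 209.9] [292.4 288.8]
top [(array([229.7, 191. ]), [225, 185, 11, 13, 81])] [(array([275.6, 241.9]), [271, 237, 11, 11, 85]), (array([524.2, 286.9]), [481, 245, 79, 86, 5311])] [275.4 241.3] [230.  190.9]
[491.1  19.2 225. ] d [ 27.9  99.6 199.7] rv [ -0.04  -0.05 -29.99]
[491.1  19.2 170. ] d [55.  0.  0.] rv [0. 0. 0.]
```

View pics/t5.png

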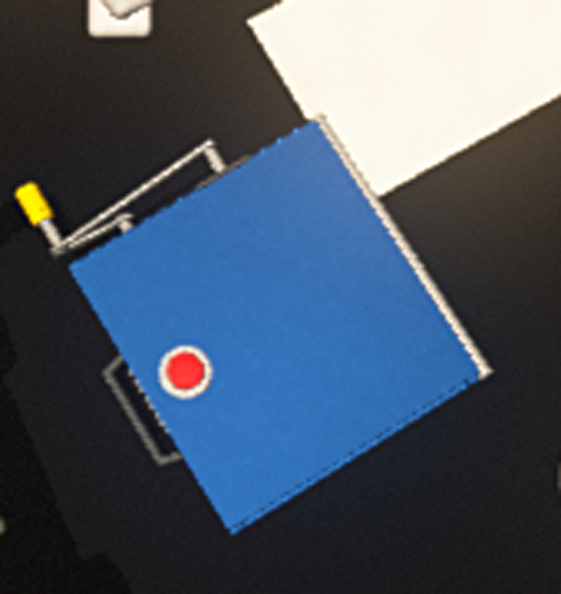

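The top view shows the lid shut, with the red catch at (185,370) in the crop, within 1 px of prediction. The knob is free at (35,203). I'll move over the catch with the fingers shut.

>>> carry_out:
  deltas:
    - [1,-10,20,40,0,0,-6]
    - [1,-10,40,80,0,0,-12]
    - [1,0,60,120,0,0,-18]
    - [1,14,80,160,0,0,-24]
    - [1,28,100,200,0,0,-30]
  newtons: 25

```text
time_s: 16.9
eef_pos: [490.6, 16.8, 223.5]
ee_rot: [0.185, 0.682, 0.187, -0.682]
force: [0.9, 0.2, 0.1]
grip_width: -0.003
```

>>> carry_out:
  deltas:
    - [1,10,0,0,0,0,0]
    - [1,20,0,0,0,0,0]
    - [1,30,0,0,0,0,0]
    - [1,40,0,0,0,0,0]
    - [1,40,0,0,0,0,0]

```text
time_s: 17.52
eef_pos: [491.2, 18.5, 182.4]
ee_rot: [-0.186, -0.682, -0.186, 0.683]
force: [-0.2, 0.7, 0.1]
grip_width: -0.002
```

```bash
python3 - <<'E'
from h import *
s=ctrl.sense();print(s["eef_pos"].round(1),s["force"].round(2),s["grip_width"],rot(s["ee_rot"])[2].round(3))
a=viewer.capture("wrist"); C=cam("wrist",s); b=blobs(a,*RED);print(b,[proj(C,cw([-85,0,z])).round(1) for z in(150,153)])
print(proj(C,s["eef_pos"]))
plan(s["eef_pos"],rot(s["ee_rot"]),[(cw([-85,0,165]),RT)])
cv2.imwrite("pics/w6.png",a[:,:,::-1])
E
```

```text
[491.2  18.5 182.4] [-0.16  0.68  0.06] -0.0016670868221415154 [-1.    -0.001  0.001]
[] [array([280.5, 249.3]), array([280.4, 251.6])]
[281.48356994 273.75112703]
[491.1  19.2 170. ] d [12.4 -0.7 -0.2] rv [0.02 0.08 0.06]
```

View pics/w6.png

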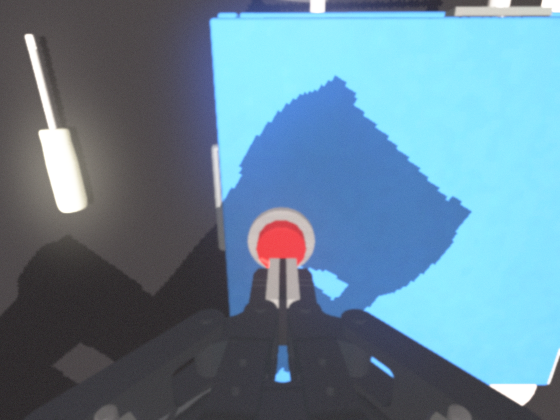

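The wrist view shows the closed fingertips over the red catch, centred at about (281,246) against a prediction of (280,250). I'll descend slowly.

>>> carry_out:
  deltas:
    - [1,5,0,0,0,0,0]
    - [1,10,0,0,0,0,0]
    - [1,15,0,0,0,0,0]
    - [1,19,0,0,0,0,0]
    - [1,20,0,0,0,0,0]

```text
time_s: 18.2
eef_pos: [491.5, 17.9, 162.9]
ee_rot: [-0.186, -0.682, -0.186, 0.682]
force: [-0.7, 0.8, 0.0]
grip_width: 0.002
```

>>> carry_out:
  deltas:
    - [1,0.8,0,0,0,0,0]
    - [1,1.6,0,0,0,0,0]
    - [1,2.4,0,0,0,0,0]
    - [1,3.2,0,0,0,0,0]
    - [1,4,0,0,0,0,0]

```text
time_s: 18.82
eef_pos: [491.5, 17.9, 159.2]
ee_rot: [0.186, 0.682, 0.186, -0.682]
force: [-0.2, 0.3, -0.3]
grip_width: 0.003
```

>>> carry_out:
  deltas:
    - [1,0.6,0,0,0,0,0]
    - [1,1.2,0,0,0,0,0]
    - [1,1.8,0,0,0,0,0]
    - [1,2.4,0,0,0,0,0]
    - [1,3,0,0,0,0,0]

```text
time_s: 19.45
eef_pos: [491.6, 17.9, 156.2]
ee_rot: [0.186, 0.682, 0.186, -0.682]
force: [0.9, 0.2, 0.0]
grip_width: 0.005
```

```bash
python3 -c "
from h import *
s=ctrl.sense();print(s['eef_pos'].round(2),s['force'].round(1))"
```

```text
[491.56  17.88 156.23] [0.9 0.2 0. ]
```

>>> carry_out:
  deltas:
    - [1,0.6,0,0,0,0,0]
    - [1,1.2,0,0,0,0,0]
    - [1,1.8,0,0,0,0,0]
    - [1,2.4,0,0,0,0,0]
    - [1,3,0,0,0,0,0]

```text
time_s: 20.08
eef_pos: [491.6, 17.9, 153.9]
ee_rot: [0.186, 0.682, 0.186, -0.682]
force: [-3.2, 0.5, 9.4]
grip_width: 0.003
```

>>> carry_out:
  deltas:
    - [1,0.5,0,0,0,0,0]
    - [1,1,0,0,0,0,0]
    - [1,1.5,0,0,0,0,0]
    - [1,2,0,0,0,0,0]
    - [1,2.5,0,0,0,0,0]

```text
time_s: 20.7
eef_pos: [491.7, 17.9, 152.0]
ee_rot: [0.186, 0.683, 0.186, -0.682]
force: [-5.7, 0.7, 12.1]
grip_width: -0.001
```

>>> carry_out:
  deltas:
    - [1,0.5,0,0,0,0,0]
    - [1,1,0,0,0,0,0]
    - [1,1.5,0,0,0,0,0]
    - [1,2,0,0,0,0,0]
    - [1,2.5,0,0,0,0,0]

```text
time_s: 21.32
eef_pos: [491.7, 17.8, 149.5]
ee_rot: [0.186, 0.683, 0.186, -0.682]
force: [-4.4, 0.8, 12.1]
grip_width: 0.002
```

>>> carry_out:
  deltas:
    - [1,0.3,0,0,0,0,0]
    - [1,0.6,0,0,0,0,0]
    - [1,0.9,0,0,0,0,0]
    - [1,1.2,0,0,0,0,0]
    - [1,1.2,0,0,0,0,0]

```text
time_s: 21.95
eef_pos: [491.7, 17.9, 148.3]
ee_rot: [0.186, 0.683, 0.186, -0.682]
force: [-5.4, 0.3, 11.8]
grip_width: 0.0
```

>>> carry_out:
  deltas:
    - [1,0.3,0,0,0,0,0]
    - [1,0.6,0,0,0,0,0]
    - [1,0.9,0,0,0,0,0]
    - [1,0.9,0,0,0,0,0]
    - [1,0.9,0,0,0,0,0]

```text
time_s: 22.58
eef_pos: [491.7, 17.8, 147.8]
ee_rot: [0.186, 0.683, 0.186, -0.682]
force: [-6.9, 1.2, 16.4]
grip_width: 0.001
```

>>> carry_out:
  deltas:
    - [1,0.1,0,0,0,0,0]
    - [1,0.2,0,0,0,0,0]
    - [1,0.3,0,0,0,0,0]
    - [1,0.3,0,0,0,0,0]
    - [1,0.3,0,0,0,0,0]

```text
time_s: 23.2
eef_pos: [491.7, 17.8, 147.8]
ee_rot: [0.186, 0.683, 0.186, -0.682]
force: [-7.5, 0.5, 18.7]
grip_width: -0.001
```

The catch is on its hard stop: no more travel, and the force rose to 18.7 N. Retracting straight up.

>>> carry_out:
  deltas:
    - [1,-3,0,0,0,0,0]
    - [1,-15,0,0,0,0,0]
    - [1,-35,0,0,0,0,0]
    - [1,-60,0,0,0,0,0]
    - [1,-90,0,0,0,0,0]

```text
time_s: 23.82
eef_pos: [491.4, 17.9, 236.9]
ee_rot: [-0.186, -0.682, -0.186, 0.682]
force: [1.1, -0.1, -0.8]
grip_width: 0.003
```

>>> carry_out:
  deltas:
    - [1,-30,-30,0,0,0,0]
    - [1,-60,-70,0,0,0,0]
    - [1,-60,-110,0,0,0,0]
    - [1,-60,-150,0,0,0,0]
    - [1,-60,-150,0,0,0,0]

```text
time_s: 24.45
eef_pos: [414.5, 148.7, 296.6]
ee_rot: [0.187, 0.682, 0.187, -0.682]
force: [0.5, 0.1, 0.3]
grip_width: -0.002
```

```bash
python3 - <<'E'
from h import *
s=ctrl.sense();print(s["eef_pos"].round(1),s["force"].round(1))
t=viewer.capture("top");w=viewer.capture("wrist");sc=viewer.capture("scene");print(blobs(t,*RED),blobs(sc,*RED))
cv2.imwrite("pics/f.png",np.vstack([np.hstack([t[100:310,120:450],w[:210,100:430]]),np.hstack([sc[80:370,150:480],w[130:420,100:430]])])[:,:,::-1])
E
```

```text
[414.5 148.7 296.6] [0.5 0.1 0.3]
[(array([275.6, 242.1]), [271, 237, 11, 11, 87]), (array([524.2, 287. ]), [481, 245, 79, 86, 5301])] [(array([195.9,  82.1]), [152, 54, 88, 58, 2560])]
```

```bash
python3 -c "
from rig import order
print(order.finish_job())"
```

```text
the job is handed in; nothing more can be done
None
```

The case is shut, the red catch is pressed home, and I handed the job in at about 24.5 s; no verdict was reported.

- **Stay and lid:** I pinched the yellow knob at 22 N, lifted the knee past centre and followed the knob's arc down. Part-way I tilted the tool 30° about the knob so the wrist would clear the lid. I planned the lowering at under about 0.4 rad/s. At the end, pressing the knob down met a firm stop at about 10 N, and the top picture showed the lid flat with the catch within 1 px of where it should be.
- **Catch:** I pressed it with the closed fingertips. It slid about 6.1 mm at around 12 N, then stopped hard. The force peaked at 18.7 N vertical, about 20 N in total, against the 25 N limit.
- **Retreat:** The arm backed off clear of everything, and the force reading returned to about zero.

**Checks that failed or disagreed:**
- The last confirming picture could not be viewed because the picture limit was reached. A colour mask still found the catch in place from above.
- The arc radius worked out from the tool pose read 57–64 mm against the nominal 60 mm, and the linkage estimate put the final lid angle at 1.39 rad against 1.31. I put both down to a few millimetres of offset and slip in the grip, so I judged the shut lid by the stop force and the picture.
- I did not measure the bystanders after the job. I saw nothing moved in the pictures I viewed.

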